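# Load the radio's batteries into the checking cradle and press its pedal

## Task

Lay the two loose thick batteries in the two empty grooves of the checking cradle, so that all three lie in a row with their nubs pointing the same way as the one already there. Then press the cradle's pedal all the way down to its stop, hold it there for about a second so that the contact bar comes down over the row, and let the pedal come back up. Leave the thin battery, the battery already in the cradle and everything else where they are.

Things in the scene. Friction and masses are not known exactly. Their poses are not given: they have to be found in the camera images.
- cradle: battery checking cradle, fixed: wooden base 170 (x) x 280 (y) x 10 mm thick; origin at the centre of its underside. Three grooves parallel to its x axis, centred at x = -12 mm and y = -105, -45, +15 mm; each has two black rails (8 mm high, 14 mm apart, 24 mm over both) and, 58 mm apart, two upright steel end plates (14 mm high, 20 mm wide). Pedal at y = +105 mm
- contact_bar (a joint): steel contact bar across the three grooves, hinged along the cradle's far edge (x = +70 mm): 0 = upright, reaching 140 mm above the table, 1.6 rad = down over the batteries. The pedal drives it; nobody needs to touch it
- strip_a: thin brass strip (54 x 9 x 1 mm) between the rails that marks one empty groove: origin at the groove's centre on the base's top, 10 mm above the table; x along the groove, same as the cradle's x. A thick battery lying in the groove rests on the rails with its centre 19 mm above this origin (29 mm above the table)
- strip_b: the same kind of strip in the other empty groove (which two of the three grooves are empty varies)
- cell_0: thick battery, already lying in a groove of the cradle: 26 mm diameter, 50 mm long with its nub; origin at its centre, x along its axis towards the nub (the nub points in the cradle's +x direction, away from the robot)
- cell_1: loose thick battery lying on its side on the table: grey cylinder of 26 mm diameter, 47 mm long, with a bright steel band at one end and there a nub 3 mm long, 8 mm wide; 50 mm long in all; origin at its centre, 13 mm above the table, x along its axis towards the nub; its roll about that axis does not matter
- cell_1_nub (a point): tip of the nub of cell_1, 25 mm from its centre
- cell_2: the other loose thick battery, the same as cell_1
- cell_2_nub (a point): tip of the nub of cell_2, 25 mm from its centre
- pedal (a joint): pedal angle: 0 = up (rest), 0.30 rad = down at its stop. Aluminium plate 125 mm long, 56 wide, 8 thick, hinged at its far end (cradle x = +60 mm, y = +105 mm, 35 mm above the table), free end rising towards the robot. A spring pushes it up: about 4 N on the pad to start, 9 N at the stop
- pedal_pad (a point): centre of the top of the ribbed rubber pad (56 x 52 mm) at the free end of the pedal, 93 mm from the hinge axis, moving with it: 76 mm above the table when up, 49 mm when at the stop, where it is also 8 mm nearer to the robot
- thin_cell: bystander: a thin battery of 14 mm diameter, 50 mm long, lying on the table; origin at its centre
- radio: bystander: white plastic radio, 65 x 200 x 125 mm, standing, handle up to 160 mm; origin under its centre
- wrench: bystander: small wrench 140 mm long, lying flat; origin under its middle
- lens: bystander: magnifying lens 84 mm across with a 90 mm wooden handle along its x axis, lying flat, 18 mm high; origin under the lens centre
- cup: bystander: ceramic cup of screws, 74 mm across, 70 mm high (screws stick out a little); origin under its centre
- clamp: bystander: steel G-clamp lying flat, about 120 x 140 mm, 16 mm thick; origin near its middle
Not all that is in view belongs to the job. Leave any orange or yellow look-alike of the cell_2 alone. What is shaped like the cell_1 but green is not meant.

How it is judged:
On the way, in this order (a step that is already met when the one before it is completed fails the run):
1. both loose thick batteries lie released in the two empty grooves, nubs as the one already there, with the pedal up ((((x of cell_1 in the frame of strip_a between -0.007 and 0.007 m and y of cell_1 in the frame of strip_a between -0.004 and 0.004 m and z of cell_1 in the frame of strip_a between 0.015 and 0.023 m and x of cell_1_nub in the frame of strip_a above 0.012 m and angle between the x axis of cell_1 and the x axis of strip_a, either way round below 0.12 rad) and (x of cell_2 in the frame of strip_b between -0.007 and 0.007 m and y of cell_2 in the frame of strip_b between -0.004 and 0.004 m and z of cell_2 in the frame of strip_b between 0.015 and 0.023 m and x of cell_2_nub in the frame of strip_b above 0.012 m and angle between the x axis of cell_2 and the x axis of strip_b, either way round below 0.12 rad)) or ((x of cell_1 in the frame of strip_b between -0.007 and 0.007 m and y of cell_1 in the frame of strip_b between -0.004 and 0.004 m and z of cell_1 in the frame of strip_b between 0.015 and 0.023 m and x of cell_1_nub in the frame of strip_b above 0.012 m and angle between the x axis of cell_1 and the x axis of strip_b, either way round below 0.12 rad) and (x of cell_2 in the frame of strip_a between -0.007 and 0.007 m and y of cell_2 in the frame of strip_a between -0.004 and 0.004 m and z of cell_2 in the frame of strip_a between 0.015 and 0.023 m and x of cell_2_nub in the frame of strip_a above 0.012 m and angle between the x axis of cell_2 and the x axis of strip_a, either way round below 0.12 rad))) and contact force between the fingers and cell_1 below 0.3 N and contact force between the fingers and cell_2 below 0.3 N and value of joint pedal below 0.1 rad), for 0.2 s.
2. the pedal is held down at its stop (within 0.02 rad) for half a second, with the batteries in place ((((x of cell_1 in the frame of strip_a between -0.007 and 0.007 m and y of cell_1 in the frame of strip_a between -0.004 and 0.004 m and z of cell_1 in the frame of strip_a between 0.015 and 0.023 m and x of cell_1_nub in the frame of strip_a above 0.012 m and angle between the x axis of cell_1 and the x axis of strip_a, either way round below 0.12 rad) and (x of cell_2 in the frame of strip_b between -0.007 and 0.007 m and y of cell_2 in the frame of strip_b between -0.004 and 0.004 m and z of cell_2 in the frame of strip_b between 0.015 and 0.023 m and x of cell_2_nub in the frame of strip_b above 0.012 m and angle between the x axis of cell_2 and the x axis of strip_b, either way round below 0.12 rad)) or ((x of cell_1 in the frame of strip_b between -0.007 and 0.007 m and y of cell_1 in the frame of strip_b between -0.004 and 0.004 m and z of cell_1 in the frame of strip_b between 0.015 and 0.023 m and x of cell_1_nub in the frame of strip_b above 0.012 m and angle between the x axis of cell_1 and the x axis of strip_b, either way round below 0.12 rad) and (x of cell_2 in the frame of strip_a between -0.007 and 0.007 m and y of cell_2 in the frame of strip_a between -0.004 and 0.004 m and z of cell_2 in the frame of strip_a between 0.015 and 0.023 m and x of cell_2_nub in the frame of strip_a above 0.012 m and angle between the x axis of cell_2 and the x axis of strip_a, either way round below 0.12 rad))) and value of joint pedal above 0.28 rad), for 0.5 s.
At the end, for the whole second after the job is handed in: Each groove that was empty holds one thick battery at rest (within 7 mm along, 4 mm across, 4 mm in height, 0.12 rad), nub in the cradle's +x direction; the battery already there is within 12 mm of its start; the pedal is up (below 0.03 rad) ((((x of cell_1 in the frame of strip_a between -0.007 and 0.007 m and y of cell_1 in the frame of strip_a between -0.004 and 0.004 m and z of cell_1 in the frame of strip_a between 0.015 and 0.023 m and x of cell_1_nub in the frame of strip_a above 0.012 m and angle between the x axis of cell_1 and the x axis of strip_a, either way round below 0.12 rad) and (x of cell_2 in the frame of strip_b between -0.007 and 0.007 m and y of cell_2 in the frame of strip_b between -0.004 and 0.004 m and z of cell_2 in the frame of strip_b between 0.015 and 0.023 m and x of cell_2_nub in the frame of strip_b above 0.012 m and angle between the x axis of cell_2 and the x axis of strip_b, either way round below 0.12 rad)) or ((x of cell_1 in the frame of strip_b between -0.007 and 0.007 m and y of cell_1 in the frame of strip_b between -0.004 and 0.004 m and z of cell_1 in the frame of strip_b between 0.015 and 0.023 m and x of cell_1_nub in the frame of strip_b above 0.012 m and angle between the x axis of cell_1 and the x axis of strip_b, either way round below 0.12 rad) and (x of cell_2 in the frame of strip_a between -0.007 and 0.007 m and y of cell_2 in the frame of strip_a between -0.004 and 0.004 m and z of cell_2 in the frame of strip_a between 0.015 and 0.023 m and x of cell_2_nub in the frame of strip_a above 0.012 m and angle between the x axis of cell_2 and the x axis of strip_a, either way round below 0.12 rad))) and value of joint pedal below 0.03 rad and distance of cell_0 from where it was at the start of the episode below 0.012 m and linear speed of each of cell_1, cell_2 below 0.02 m/s); the robot touches nothing.
It fails at once if the thin battery or another bystander (radio, wrench, lens, cup, clamp) is moved more than 40 mm (distance of any of thin_cell, radio, wrench, lens, cup, clamp from where it was at the start of the episode above 0.04 m).
It fails at once if the battery already in the cradle is moved more than 30 mm (distance of cell_0 from where it was at the start of the episode above 0.03 m).
It also fails if it takes over 69 s, if anything falls off the work surface, if the arm or the gripper's body presses on something with over 40 N, if the wrist force passes 120 N, or if a joint passes its speed limit or range.

## Robot

A 6-joint arm with a two-finger parallel gripper is mounted at the origin on the work surface. World frame = base frame: x ahead of the robot, y to its left, z up, the work surface at z = 0. Lengths are in m, angles in rad, forces in N, time in s.
With the tool pointing down it reaches from about 0.35 to 0.925 m from the base axis. Payload 6.4 kg.
Tool frame: the origin (TCP) lies between the finger pads; the fingertips stand 14 mm ahead of it and the grasp point (between the pads) lies 5 mm behind it (ctrl.tips_ahead is the z of the fingertips in the tool frame, in m); z points along the fingers, y is the line along which they close (so a half turn about z gives the same grasp; the last joint's range is limited). The gripper opens to 85 mm and grips with 20 to 120 N. Pads are 22 mm wide; open, the fingers measure 114 mm over their backs; the gripper's body (76 mm by 85 mm) begins 54 mm behind the grasp point. The pads swing forward as they close: fully open they stand 13 mm farther back than shut.
Start: joints at [1.124, 0.245, 1.558, -0, 1.339, -0.174], TCP at [0.175, 0.626, 0.245] pointing down, gripper open.
Joint ranges: [-3.13, 3.13], [-1.02, 2.26], [0.13, 2.54], [-0.95, 4.09], [0.21, 2.88], [-2.74, 2.74]. Speed limits (rad/s): [2.57, 2.57, 3.14, 3.14, 3.14, 3.14].

## Interface

Orientations are given as [roll, pitch, yaw] about the fixed x, y, z axes, in that order (R = Rz(yaw) Ry(pitch) Rx(roll)).
In Python, from plant import ctrl, kinematics, snapshot, camera_params gives the robot as it stands. Calls block until the motion is done:
- ctrl.goto(position, orientation): joint-space move of the TCP to a pose.
- ctrl.movel(position, frame=None, rate=0.15, max_force=None): straight line of the TCP; frame=None keeps the orientation; rate is the mean speed in m/s. With max_force (N) it stops when the force on the tool has changed by that much, and returns True; else False.
- ctrl.movej(angles): joint-space move.
- ctrl.move_gripper(opening, newtons=None): finger opening in m; newtons is the grip in N (None keeps the last); returns when the fingers have stopped.
- ctrl.pause(seconds).
- kinematics.inverse_kinematics(position, orientation): joint angles nearest the present ones, or None.
- snapshot(name): name is "scene" or "side" or "wrist"; returns the picture (400x640x3 uint8, red, green, blue); there is no depth.
- camera_params(name): a dict with "fov_y" (degrees; the focal length in pixels is half the picture's height over the tangent of half this angle, whatever the lens; pixels are square), "cx", "cy" (the principal point, pixels), "eye" and "orientation" of the camera in the world. Camera axes: x right, y up, looking along -z (the intrinsics and any distortion apply to the point x, -y, -z); pixel columns grow to the right and rows downward; lengths in m; the calibration is good to about 2 mm. The wrist camera is an equidistant fisheye: a pixel r from the principal point sees the ray r / f radians off the axis. A picture is of the moment at which its call begins: read the wrist's pose just before it. camera_params takes no time and is no camera call; for the wrist camera it gives the pose at the moment of the call.
A pose or a line that the arm cannot do raises ctrl.Unreachable and nothing moves.
- ctrl.sign_off(): hands the job in; it is judged then, once.
Readings, each from a call of its own:
- ctrl.read_t(): time.
- ctrl.read_joint_pos(): joint angles.
- ctrl.read_joint_velocities(): joint speeds.
- ctrl.read_joint_efforts(): joint torques, N m.
- ctrl.read_ee_pos(): TCP position.
- ctrl.read_orientation(): TCP orientation.
- ctrl.read_force(): force on the tool from outside, world axes, zero at the start.
- ctrl.read_torque(): the same for the moment, N m.
- ctrl.read_grip_width(): finger opening in m.
- ctrl.read_grip_force(): force on a finger pad.
Only numpy, scipy, OpenCV 4.12 (cv2) and the standard library are available. Lean on these libraries where they do the work, as an engineer would, in place of code of your own. Each camera call takes 0.05 s, during which the arm holds its last target. There are 200 camera calls.

## Working session

There is one attempt and no reset: what is moved stays moved. The work goes in short steps, each a Python script; the robot and the scene stay as the last script left them, time stands still between calls to the robot, and variables do not carry over. Pictures are saved under pics/ and viewed, at most 10 in all, crops included, and the job is handed in when it is done.

```bash
ls; mkdir -p pics
python3 - <<'E'
from plant import ctrl, snapshot, camera_params
import cv2
for n in ["scene","side","wrist"]:
    p=camera_params(n); print(n,p)
    cv2.imwrite(f"pics/{n}0.png",snapshot(n)[:,:,::-1])
E
```

```text
pics
scene {'fov_y': 42.14225723657054, 'cx': 318.7394556720074, 'cy': 193.3743310831511, 'eye': array([1.83059912, 0.32612579, 0.92361694]), 'orientation': array([ 1.00359421, -0.01631364,  1.86612196])}
side {'fov_y': 50.92994953784212, 'cx': 315.2837428843644, 'cy': 198.48285276935135, 'eye': array([ 0.26028376, -0.75599309,  0.84611821]), 'orientation': array([ 0.81965401, -0.00147155, -0.39364667])}
wrist {'fov_y': 65.70646984690485, 'cx': 320.35242814341694, 'cy': 196.15621767161778, 'eye': array([0.10176176, 0.64687076, 0.37360097]), 'orientation': array([-0.30413643,  0.00179878,  1.2980389 ])}
```

View pics/scene0.png

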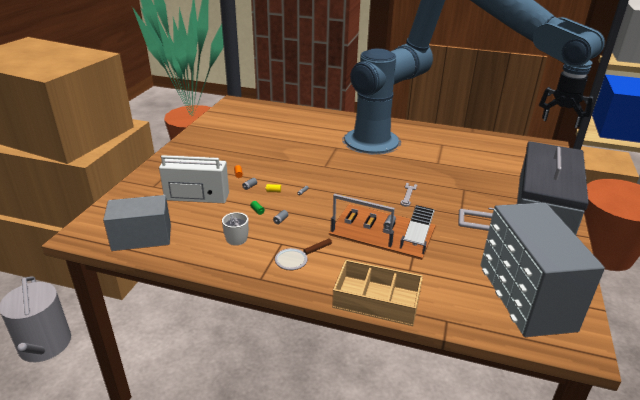

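View pics/side0.png

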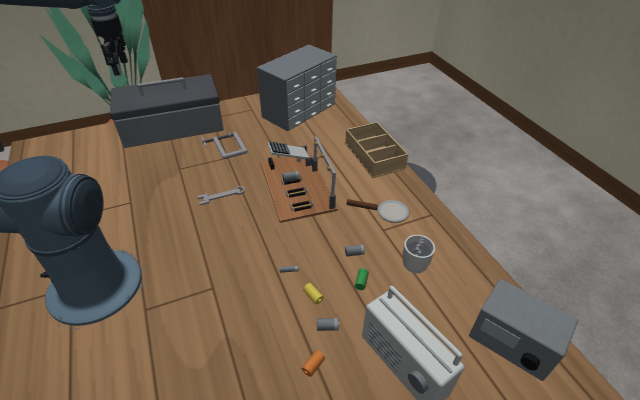

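Scene view: the grey candidates are at (250,184) and (281,217). The look-alikes are orange (239,171), yellow (274,188), green (257,207) and the thin cell (302,190). In the side view the two grey thick ones are at (328,324) and (355,250), against orange (313,362), yellow (313,293), green (362,279) and thin (289,268). I choose the two grey thick ones. The empty grooves are at side (301,205) and (296,191), and the filled one is at (291,177).

```bash
cat > h.py <<'E'
import numpy as np, cv2
from scipy.spatial.transform import Rotation as Ro
from plant import ctrl, kinematics, snapshot, camera_params
def ray(p,uv,fish=False):
    f=200/np.tan(np.radians(p['fov_y'])/2); d=np.array(uv,float)-[p['cx'],p['cy']]
    if fish:
        r=np.hypot(*d); t=r/f; s=np.sin(t)/max(r,1e-9); v=[d[0]*s,-d[1]*s,-np.cos(t)]
    else: v=[d[0]/f,-d[1]/f,-1]
    v=Ro.from_euler('xyz',p['orientation']).apply(v); return np.array(p['eye']),v/np.linalg.norm(v)
def plane(p,uv,z,fish=False):
    o,v=ray(p,uv,fish); return o+v*(z-o[2])/v[2]
def tri(rs):
    A=sum(np.eye(3)-np.outer(v,v) for o,v in rs); b=sum((np.eye(3)-np.outer(v,v))@o for o,v in rs)
    x=np.linalg.solve(A,b); return x,max(np.linalg.norm((np.eye(3)-np.outer(v,v))@(x-o)) for o,v in rs)
def proj(p,X,fish=False):
    f=200/np.tan(np.radians(p['fov_y'])/2); c=Ro.from_euler('xyz',p['orientation']).inv().apply(np.array(X)-p['eye'])
    q=np.array([c[0],-c[1]]); 
    if fish: q=q/np.hypot(*q)*np.arctan2(np.hypot(*q),-c[2])*f
    else: q=q/-c[2]*f
    return q+[p['cx'],p['cy']]
def down(yaw): return [np.pi,0,yaw]
E
python3 - <<'E'
from h import *
s,d=camera_params('scene'),camera_params('side')
for n,a,b in [('A',(250,184),(328,324)),('B',(281,217),(355,250)),('thin',(302,190),(289,268)),('yel',(274,188),(313,293)),('green',(257,207),(362,279)),('or',(239,171),(313,362)),('c0',(390,224),(291,177)),('gB',(370,220),(296,191)),('gA',(351,216),(301,205))]:
    print(n,*tri([ray(s,a),ray(d,b)]))
print(ctrl.read_orientation(),ctrl.tips_ahead,ctrl.read_t())
# camera pose in tool frame
p=camera_params('wrist');T=Ro.from_euler('xyz',ctrl.read_orientation())
print(T.inv().apply(p['eye']-ctrl.read_ee_pos()),(T.inv()*Ro.from_euler('xyz',p['orientation'])).as_matrix().round(3))
E
```

```text
A [ 0.47378138 -0.31403321  0.01069009] 0.002063523083181553
B [ 0.62320916 -0.14766564  0.01186427] 0.002085267012283391
thin [ 0.44843159 -0.13652495  0.00809789] 0.00023888566518694436
yel [ 0.47378324 -0.22762396  0.01193579] 0.001709513326667149
green [ 0.59759256 -0.23679574  0.01346108] 0.0018976994242672497
or [ 0.40971425 -0.38284255  0.01327081] 0.0020366164719201035
c0 [0.56823447 0.17760949 0.02148327] 0.0013299390697417673
gB [0.56123715 0.11587183 0.01771896] 0.0011667846423056923
gA [0.55447227 0.05604269 0.01537837] 0.00036482627611565026
[-3.14012555e+00 -2.79429694e-04  2.86877298e+00] 0.014 0.15
[ 0.0762136   0.0006124  -0.12930371] [[ 0.     0.954  0.3  ]
 [ 1.    -0.     0.   ]
 [ 0.     0.3   -0.954]]
```

Run:
```python
from h import *
import json
P={}
def shot(n,pos):
    ctrl.goto(pos,down(3.03)); ctrl.pause(.15)
    p=camera_params('wrist'); im=snapshot('wrist')[:,:,::-1]
    cv2.imwrite(f'pics/{n}.png',im); P[n]={k:np.array(v).tolist() for k,v in p.items()}
    print(n,ctrl.read_t(),ctrl.read_joint_pos().round(2) if hasattr(ctrl.read_joint_pos(),'round') else ctrl.read_joint_pos()); return im
ims=[shot('c1',[.55,.14,.20]),shot('c2',[.54,.07,.20]),shot('b1',[.61,-.12,.17]),shot('b2',[.60,-.18,.17]),shot('a1',[.47,-.28,.19]),shot('a2',[.46,-.34,.19])]
json.dump(P,open('P.json','w'))
m=[cv2.resize(i,(400,250)) for i in ims]
cv2.imwrite('pics/m.png',np.vstack([np.hstack([ims[0][:,120:520],ims[2][:,120:520]])]))
cv2.imwrite('pics/m2.png',ims[4])
```

```text
c1 2.55 [ 0.05  0.1   1.81  0.    1.23 -1.41]
c2 3.1333 [-0.08  0.05  1.87  0.    1.23 -1.54]
b1 4.1667 [-0.37  0.25  1.69  0.    1.2  -1.84]
b2 4.7167 [-0.47  0.27  1.68  0.    1.2  -1.93]
a1 5.6167 [-0.74  0.06  1.87  0.    1.21 -2.2 ]
a2 6.1667 [-0.83  0.12  1.81  0.    1.22 -2.29]
```

View pics/m.png

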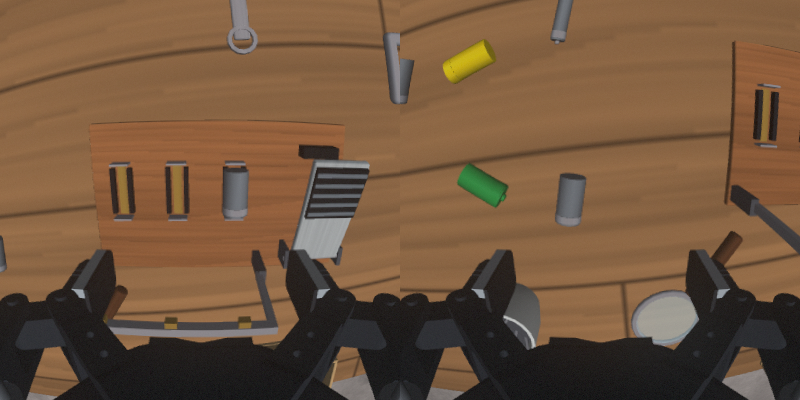

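View pics/m2.png

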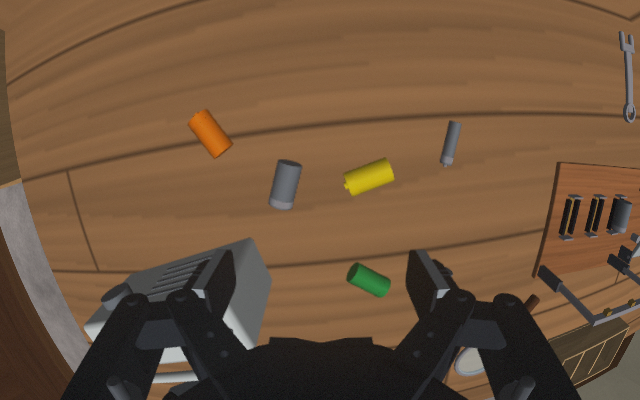

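Cradle view (left half of the picture): strips at (122,190) and (177,190), and cell_0 at (235,190) with its bright band at the bottom, which is +x. Cell B is at (571,200) with its band at the bottom (571,220). In the second picture cell A is at (285,184) with its band at the bottom (281,204). Both nubs point roughly +x. Next I measure by masks across the two wrist views.

```bash
cat > meas.py <<'E'
from h import *
import json
P=json.load(open('P.json'))
def comp(n,kind,guess):
    im=cv2.imread(f'pics/{n}.png'); hsv=cv2.cvtColor(im,cv2.COLOR_BGR2HSV).astype(int); p=P[n]
    H,S,V=hsv[...,0],hsv[...,1],hsv[...,2]
    m=((S<75)&(V>55)) if kind=='cell' else ((H>=15)&(H<=28)&(S>110)&(V>90))
    m=m.astype(np.uint8)
    if kind=='cell': m=cv2.morphologyEx(m,cv2.MORPH_OPEN,np.ones((3,3)))
    u=proj(p,guess,True); k,lab,st,ce=cv2.connectedComponentsWithStats(m)
    ok=[i for i in range(1,k) if st[i,4]>60]; i=min(ok,key=lambda i:np.hypot(*(ce[i]-u)))
    c=max(cv2.findContours((lab==i).astype(np.uint8),cv2.RETR_EXTERNAL,cv2.CHAIN_APPROX_NONE)[0],key=len)
    r=cv2.minAreaRect(c); b=cv2.boxPoints(r); 
    e=sorted([(b[0]+b[1],b[2]+b[3]),(b[1]+b[2],b[3]+b[0])],key=lambda q:-np.hypot(*(q[0]-q[1])))[0]
    e=sorted([x/2 for x in e],key=lambda q:q[1])   # top (-x) first
    return p,np.array(r[0]),e,st[i,4],r[1],im
if __name__=='__main__':
  crops=[]
  for nm,kind,g,vs in [('A','cell',(.474,-.314,.013),('a1','a2')),('B','cell',(.623,-.148,.013),('b1','b2')),('s1','strip',(.5545,.056,.011),('c1','c2')),('s2','strip',(.561,.116,.011),('c1','c2')),('c0','cell',(.568,.178,.029),('c1','c2'))]:
    R=[comp(v,kind,g) for v in vs]
    x,err=tri([ray(r[0],r[1],True) for r in R]); 
    print(nm,'tri',x.round(4),'err',round(err,4))
    for r in R:
        z=g[2]; E=[plane(r[0],q,z,True) for q in r[2]]; d=E[1]-E[0]
        print('   px',r[1].round(1),'size',np.round(r[4],1),'area',r[3],'plane',plane(r[0],r[1],z,True).round(4),'len',np.linalg.norm(d).round(4),'yaw',np.arctan2(d[1],d[0]).round(3))
    if nm in 'ABc0': 
        u=R[0][1].astype(int); crops.append(cv2.resize(R[0][5][max(0,u[1]-40):u[1]+40,u[0]-40:u[0]+40],(260,260),interpolation=cv2.INTER_NEAREST))
  cv2.imwrite('pics/crop.png',np.hstack(crops))
E
python3 meas.py
```

```text
A tri [ 0.4749 -0.3159  0.0134] err 0.0
   px [284.5 185. ] size [24.7 49.7] area 1175 plane [ 0.475 -0.316  0.013] len 0.0535 yaw -0.378
   px [343.5 189. ] size [25.  49.8] area 1191 plane [ 0.4751 -0.3159  0.013 ] len 0.0531 yaw -0.37
B tri [ 0.6245 -0.1491  0.0134] err 0.0001
   px [289.9 199.9] size [26.  52.8] area 1279 plane [ 0.6245 -0.1492  0.013 ] len 0.0547 yaw -0.258
   px [352.6 203.3] size [26.4 52.3] area 1280 plane [ 0.6247 -0.1491  0.013 ] len 0.0539 yaw -0.245
s1 tri [0.5572 0.0551 0.0112] err 0.0001
   px [242.8 190. ] size [46.6  8.8] area 403 plane [0.5574 0.055  0.011 ] len 0.0531 yaw -0.113
   px [307.1 191.5] size [47.2  9.4] area 433 plane [0.5571 0.0551 0.011 ] len 0.0529 yaw -0.097
s2 tri [0.564  0.1148 0.0089] err 0.0002
   px [297.5 189.5] size [47.3  9.3] area 434 plane [0.5636 0.115  0.011 ] len 0.053 yaw -0.096
   px [362.6 191. ] size [ 9.3 46.3] area 430 plane [0.5631 0.1146 0.011 ] len 0.0522 yaw -0.104
c0 tri [0.5702 0.1745 0.0295] err 0.0006
   px [355.1 194.1] size [24.7 52.4] area 1244 plane [0.5698 0.1747 0.029 ] len 0.056 yaw -0.105
   px [420.9 197. ] size [24.  50.1] area 1124 plane [0.571  0.1747 0.029 ] len 0.0553 yaw -0.111
```

View pics/crop.png

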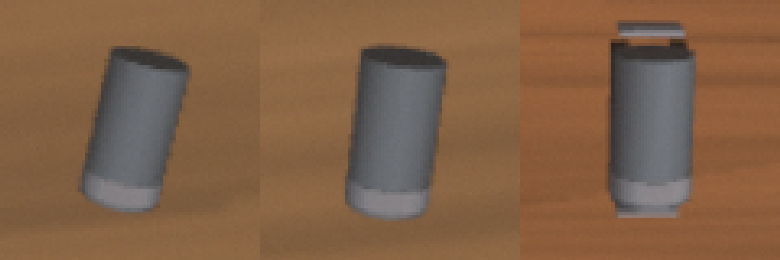

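Run:
```python
from h import *
import json
P=json.load(open('P.json'))
print('radio top corner',plane(P['a1'],(253,240),.125,True),'bottom corner?',plane(P['a1'],(270,283),0.0,True))
s,d=camera_params('scene'),camera_params('side')
print('cup rim',tri([ray(s,(235,219)),ray(d,(419,243))]))
A,B=np.array([.475,-.316]),np.array([.6246,-.1491])
for c,psi in((A,-.374),(B,-.252),(np.array([.5572,.0551]),-.106),(np.array([.5636,.1148]),-.106)):
  for z in(.2,.017): print(kinematics.inverse_kinematics([*c,z],down(np.pi+psi)))
a=A;ax=-.374
ctrl.goto([*a,.15],down(np.pi+ax)); ctrl.move_gripper(.06)
ctrl.pause(.2); p=camera_params('wrist'); cv2.imwrite('pics/preA.png',snapshot('wrist')[:,:,::-1])
P['preA']={k:np.array(v).tolist() for k,v in p.items()}; json.dump(P,open('P.json','w'))
from meas import comp
import meas; meas.P=P
r=comp('preA','cell',(*a,.013)); E=[plane(p,q,.013,True) for q in r[2]]; dd=E[1]-E[0]
print('A again',plane(p,r[1],.013,True),np.arctan2(dd[1],dd[0]),r[4],ctrl.read_t(),ctrl.read_force())
```

```text
radio top corner [ 0.48301454 -0.32745639  0.125     ] bottom corner? [ 0.59974715 -0.35493748  0.        ]
cup rim (array([ 0.75105764, -0.23407663,  0.07262448]), np.float64(0.0005599965303523782))
[-0.78570215  0.10610942  1.80204565  0.          1.23343758 -1.98249848]
[-0.78570215  0.37981271  1.86364759  0.          0.89813235 -1.98249848]
[-0.41058733  0.26854943  1.61510822  0.          1.257935   -1.72938365]
[-0.41058733  0.51230124  1.67340399  0.          0.95588742 -1.72938365]
[-0.10391489  0.08138369  1.82865954  0.          1.23154942 -1.56871121]
[-0.10391489  0.35999046  1.89095092  0.          0.89065127 -1.56871121]
[ 0.00390194  0.11692149  1.7902527   0.          1.23441847 -1.46089439]
[ 0.00390194  0.38850833  1.85156837  0.          0.90151595 -1.46089439]
A again [ 0.47488922 -0.31576451  0.013     ] -0.3743272685906417 (56.0, 28.0) 7.1917 [-0.12843078  0.81089069  0.36533415]
```

View pics/preA.png

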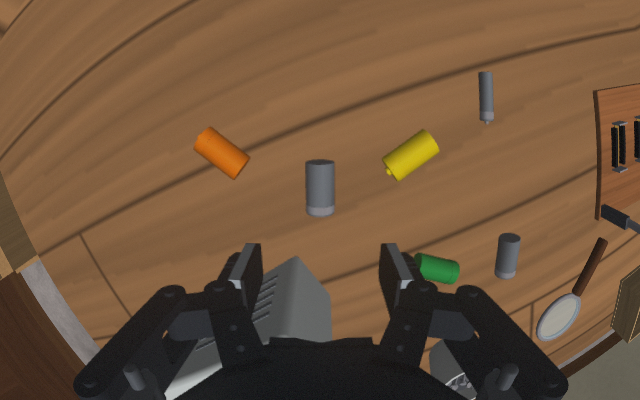

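The preA picture shows cell A at (320,187) between the fingers. The nearest radio corner, at table level (295,258), is about 75 mm ahead, clear of the gripper body's 43 mm half-width. The fingers are clear of orange (222,153) and yellow (410,155).

```bash
cat > pick.py <<'E'
from h import *
def pick(c,psi):
    ctrl.movel([*c,.04],rate=.12)
    hit=ctrl.movel([*c,.0165],rate=.04,max_force=8)
    ctrl.move_gripper(.015,35); w=ctrl.read_grip_width()
    print('pick hit',hit,'z',ctrl.read_ee_pos()[2],'w',w,'F',ctrl.read_grip_force())
    ctrl.movel([*c,.16],rate=.2); print('lifted w',ctrl.read_grip_width(),'t',ctrl.read_t())
def place(c,psi):
    q=np.array(c)-.001*np.array([np.cos(psi),np.sin(psi)])
    ctrl.goto([*q,.19],down(np.pi+psi)); ctrl.movel([*q,.06],rate=.12)
    hit=ctrl.movel([*q,.0315],rate=.03,max_force=5)
    print('place hit',hit,ctrl.read_ee_pos(),'F',ctrl.read_force())
    ctrl.move_gripper(.038); ctrl.pause(.2); ctrl.movel([*q,.19],rate=.2); print('t',ctrl.read_t())
S1,S2,PSI=[.5572,.0551],[.5636,.1148],-.106
E
python3 - <<'E'
from pick import *
ctrl.pause(.01); print(plane(camera_params('wrist'),(295,258),0,True))
pick([.4749,-.3158],-.374)
E
```

```text
[ 0.53828667 -0.3681698   0.        ]
pick hit False z 0.01688739604709622 w 0.02487396596518571 F 34.33250963687897
lifted w 0.0249212286016192 t 10.2667
```

Run:
```python
from pick import *
import json, meas
place(S1,PSI)
B=[.6246,-.1491]
P=meas.P
def look(n,g):
    p=camera_params('wrist'); cv2.imwrite(f'pics/{n}.png',snapshot('wrist')[:,:,::-1]); P[n]={k:np.array(v).tolist() for k,v in p.items()}
    r=meas.comp(n,'cell',g); E=[plane(p,q,g[2],True) for q in r[2]]; d=E[1]-E[0]
    print(n,plane(p,r[1],g[2],True).round(4),'yaw',np.arctan2(d[1],d[0]).round(3),r[4],r[3])
ctrl.pause(.2); look('afterA',(*S1,.029))
ctrl.goto([*B,.16],down(np.pi-.252)); ctrl.move_gripper(.06); ctrl.pause(.2); look('preB',(*B,.013))
json.dump(P,open('P.json','w'))
```

```text
place hit True [0.55586826 0.05505896 0.03276604] F [-0.57271983 -0.57480372  3.56994193]
t 15.1917
afterA [0.5573 0.0552 0.029 ] yaw -0.106 (55.0, 26.0) 1376
preB [ 0.6244 -0.149   0.013 ] yaw -0.252 (26.999996185302734, 53.99999237060547) 1447
```

View pics/afterA.png

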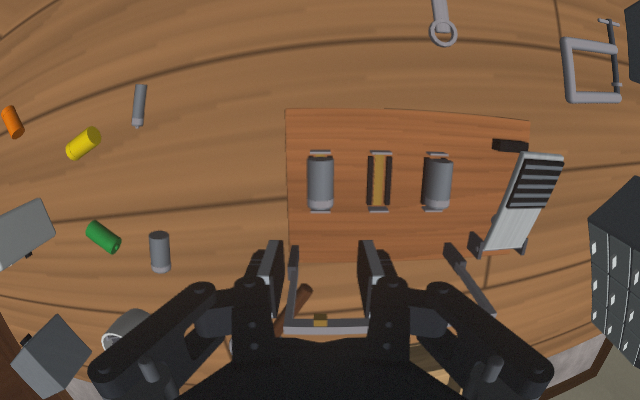

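afterA: cell A lies in its groove at (320,183) between the end plates with its band towards +x. The other strip is at (379,180), cell_0 at (437,183) and the pedal pad at (535,175). Next I pick cell B, place it, and look again.

Run:
```python
from pick import *
import json, meas
pick([.6244,-.149],-.252)
place(S2,PSI)
P=meas.P
ctrl.pause(.2)
p=camera_params('wrist'); im=snapshot('wrist')[:,:,::-1]; cv2.imwrite('pics/afterB.png',im); P['afterB']={k:np.array(v).tolist() for k,v in p.items()}
for g in ((*S1,.029),(*S2,.029),(.5702,.1745,.029)):
    r=meas.comp('afterB','cell',g); E=[plane(p,q,g[2],True) for q in r[2]]; d=E[1]-E[0]
    print(plane(p,r[1],g[2],True).round(4),'yaw',np.arctan2(d[1],d[0]).round(3),r[4],r[3])
print('pad expected px',proj(p,(.568,.2651,.076),True))
json.dump(P,open('P.json','w'))
```

```text
pick hit False z 0.016951924463340734 w 0.024944208634249464 F 34.368510246276855
lifted w 0.02441366882285931 t 20.0583
place hit True [0.56228732 0.11475794 0.03279749] F [ 0.54433501 -0.36756853  4.11161046]
t 24.625
[0.5579 0.0553 0.029 ] yaw -0.111 (54.681697845458984, 26.516876220703125) 1403
[0.5637 0.1152 0.029 ] yaw -0.106 (55.0, 25.0) 1390
[0.5706 0.1746 0.029 ] yaw -0.104 (25.96406364440918, 54.66118621826172) 1366
pad expected px [486.94345415 186.72459473]
```

View pics/afterB.png

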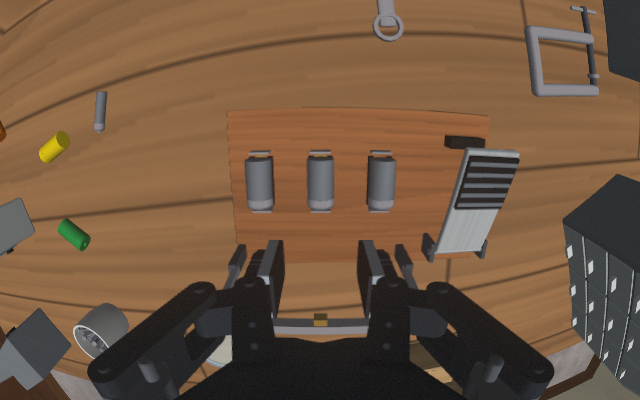

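afterB: all three cells lie in a row at (260,183), (320,183) and (381,183), with their bands at the bottom (+x). The pedal pad is at (487,181).

Run:
```python
from pick import *
import json, meas
pad=plane(meas.P['afterB'],(487,181),.076,True); pad2=plane(meas.P['c1'],(457,187),.076,True); print(pad,pad2)
ex=np.array([np.cos(PSI),np.sin(PSI),0]); ey=np.array([-ex[1],ex[0],0]); zz=np.array([0,0,1])
u=np.array([*pad[:2],0])+.007*ey
ctrl.goto(u+.16*zz,down(np.pi+PSI)); ctrl.move_gripper(0.0)
hit=ctrl.movel(u+.084*zz,rate=.08,max_force=3); print('contact',hit,ctrl.read_ee_pos(),ctrl.read_grip_width(),ctrl.read_t())
z0=ctrl.read_ee_pos()[2]
hit=ctrl.movel(u-.009*ex+(z0-.034)*zz,rate=.03,max_force=24); print('stop',hit,ctrl.read_ee_pos(),ctrl.read_force())
cv2.imwrite('pics/press.png',snapshot('side')[100:250,200:420,::-1].repeat(3,0).repeat(3,1))
ctrl.pause(1.2); print(ctrl.read_force(),ctrl.read_ee_pos(),ctrl.read_t())
```

```text
[0.56264835 0.26488044 0.076     ] [0.5584383  0.26523866 0.076     ]
contact True [0.56171497 0.27135621 0.09145141] 0.0001759332007309786 26.7833
stop True [0.55528453 0.27263466 0.06301054] [-1.92831331 -1.64106019  7.22843152]
[-3.15113187 -1.2148923   7.832468  ] [0.55528722 0.27262496 0.06297608] 29.0583
```

View pics/press.png

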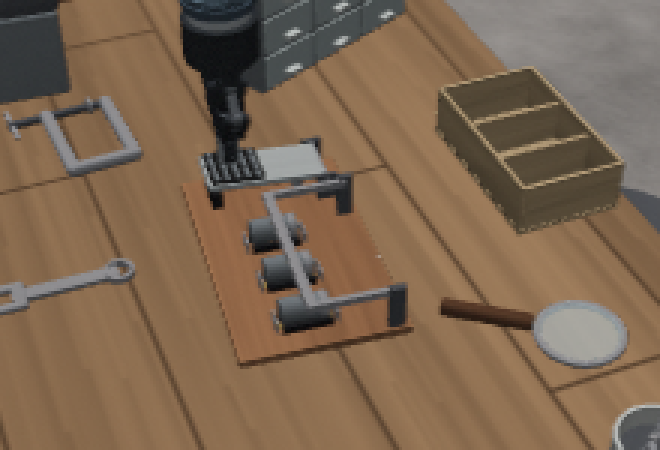

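The press picture shows the pedal nearly flat and the bar down over the row at (290,240). The held force is only about 8 N, so I press a bit further to be sure of the stop.

Run:
```python
from pick import *
p=np.array(ctrl.read_ee_pos())
for i in range(4):
    hit=ctrl.movel(p-[0,0,.001*(i+1)],rate=.01,max_force=18); F=ctrl.read_force()[2]; print(hit,ctrl.read_ee_pos()[2],F)
    if F>18: break
ctrl.pause(1.0); print(ctrl.read_ee_pos(),ctrl.read_force(),ctrl.read_t())
```

```text
False 0.06290543154430893 8.44368743451941
False 0.06269014449931451 14.274918036620388
False 0.06250475244714038 18.70329642657573
[0.55535292 0.2727277  0.06250468] [-8.40629084 -3.85512705 18.00699689] 30.8083
```

The force rises steeply with almost no motion, so the pedal is at its stop. Releasing now.

Run:
```python
from pick import *
import meas
p=np.array(ctrl.read_ee_pos())
ctrl.movel(p+[.008,0,.035],rate=.04); ctrl.movel(p+[.008,0,.14],rate=.15)
ctrl.goto([.555,.115,.21],down(np.pi+PSI)); ctrl.pause(1.)
c=camera_params('wrist'); im=snapshot('wrist')[:,:,::-1]; cv2.imwrite('pics/end.png',im); meas.P['end']=c
for g in ((*S1,.029),(*S2,.029),(.5702,.1745,.029)):
    r=meas.comp('end','cell',g); E=[plane(c,q,g[2],True) for q in r[2]]; d=E[1]-E[0]
    print(plane(c,r[1],g[2],True).round(4),'yaw',np.arctan2(d[1],d[0]).round(3),r[4],r[3])
print(ctrl.read_t())
```

```text
[0.5579 0.0555 0.029 ] yaw -0.096 (51.08782196044922, 24.701801300048828) 1204
[0.5638 0.1152 0.029 ] yaw -0.105 (51.0, 24.0) 1197
[0.5705 0.1744 0.029 ] yaw -0.101 (24.163095474243164, 50.847145080566406) 1174
34.4917
```

View pics/end.png

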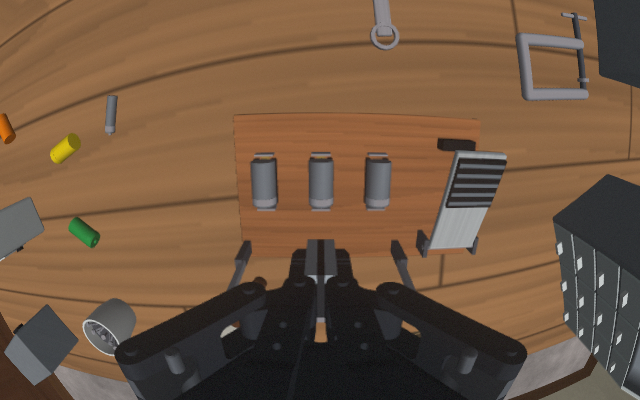

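The end picture shows the three cells in place at (263,183), (320,182) and (377,182). The pedal is up at (475,180) and the bar has returned upright. Handing in.

```bash
python3 -c "
from plant import ctrl
print(ctrl.sign_off())"
```

```text
the job is handed in; nothing more can be done
None
```

Both thick batteries lie in the empty grooves with their nubs towards the cradle's +x. The pedal was held at its stop for over a second and has come back up, and the job was handed in just after 34.5 s on the robot's clock (no verdict was returned).

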